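# Free the lacquer mandrel with the pedal and hold it half drawn

## Robot

A 6-joint arm with a two-finger parallel gripper is mounted at the origin on the work surface. World frame = base frame: x ahead of the robot, y to its left, z up, the work surface at z = 0. Lengths are in m, angles in rad, forces in N, time in s.
With the tool pointing down it reaches from about 0.425 to 0.925 m from the base axis. Payload 12.5 kg.
Tool frame: the origin (TCP) lies midway between the tips of the shut fingers; the grasp point (between the pads) lies 19 mm behind it (ctrl.grasp_offset is the distance from the TCP to the grasp point, in m); z points along the fingers, x is the direction in which the jaws open and shut, and the axes are right-handed (so a half turn about z gives the same grasp; the last joint's range is limited). The gripper opens to 85 mm and grips with 20 to 120 N. Pads are 22 mm wide; open, the fingers measure 114 mm over their backs; the gripper's body (76 mm by 85 mm) begins 54 mm behind the grasp point. The pads swing forward as they close: fully open they stand 13 mm farther back than shut.
Start: joints at [-1.294, 0.491, 1.559, -0, 1.092, -0.106], TCP at [0.233, -0.58, 0.231] pointing down, gripper open.
Joint ranges: [-3.1, 3.1], [-0.84, 2.19], [0.05, 2.79], [-1.13, 4.28], [0.06, 2.93], [-2.69, 2.69]. Speed limits (rad/s): [2.22, 2.22, 2.79, 3.14, 3.14, 3.14].

## Interface

Orientations are given as a rotation vector (axis times angle).
In Python, from plant import ctrl, imaging, look_for gives the robot as it stands.
- The arm moves only by the tool carry_out, never from a script. Its argument "plan" is a list of rows, each an object of numbers: "x", "y", "z": the shift along the tool's x, y, z in mm; "rx", "ry", "rz": the turn, a rotation vector about the tool's x, y, z in degrees; "jaw": the finger opening in mm, from 0 to 85.4. In form: [{"x": .., "y": .., "z": .., "rx": .., "ry": .., "rz": .., "jaw": ..}, ...]. A call has 1 to 8 rows; each row shifts and turns the commanded pose from where the row before left it, along the tool's axes as they then stand; what a row does not reach is not made up. A row lasts 1/12 s, in which the tool goes at most 41.7 mm and 7.16 degrees, less where a joint would pass 70% of its speed; a pose out of reach is approached as far as the arm can. A call is refused whole if a number of a shift passes 41.7 or a number of a turn 7.16, either way. A call with a gripper value outside its range is refused whole. The fingers move at their own pace and stop on an object; "grip_force" is the grip in N (left out, the last holds). Time passes only in rows, so rows that do not move let the fingers close. It gives the time, the measured TCP pose, the force and the opening at its end, in the units of the state.
- ctrl.get_obs(): the state, without advancing time (a new reading comes with each control period).
- imaging.capture(name): name is "scene" or "side" or "wrist"; returns the picture (480x640x3 uint8, red, green, blue); there is no depth.
- imaging.camera_model(name): a dict with "K" (3x3 intrinsics, pixels), "T" (4x4, takes a point from camera to world coordinates); the wrist camera has in their place "T_tool_cam" (4x4, takes a point from camera to tool coordinates, whose origin is the TCP and whose axes are the tool frame's). Camera axes: x right, y down, z forward; pixel columns grow to the right and rows downward; lengths in m; the calibration is good to about 2 mm. The wrist camera is an equidistant fisheye: a pixel r from the principal point sees the ray r / f radians off the axis. A picture is of the moment at which its call begins: read the wrist's pose just before it. camera_model takes no time and is no camera call.
- ctrl.finish_job(): hands the job in, once; it reports no verdict.
Trained networks look in the newest picture that a camera, given by its name, has taken for a name from the list of things; names that differ only in an ending like _2 or _b are one class to them, and where a whole thing is asked for, a point or a joint stands for the part that bears it (a point fixed in the world has none). Each returns a list of dicts, best first, with "conf" (0 to 1); they miss things now and then, are a little off and sometimes report something else, mostly with a low value. They report only what shows in the picture. A call takes as long as a camera call. They do not tell look-alikes from the thing itself.
- look_for(camera, label): "pixel" ([column, row] in pixels, amid what is visible of it).
The state is a dict: "t": time; "qpos": joint angles; "qvel": joint speeds; "joint_efforts": joint torques, N m; "ee_pos": TCP position; "tool_rot": TCP orientation; "wrist_force": force on the tool from outside, world axes, zero at the start; "moment": the same for the moment, N m; "grip_width": finger opening in m.
Only numpy, scipy, OpenCV 4.12 (cv2) and the standard library are available. Lean on these libraries where they do the work, as an engineer would, in place of code of your own. Each camera call takes 0.05 s, during which the arm holds its last target. There are 200 camera calls.

## Task

Press the foot pedal of the mandrel stand down to its stop, so that it throws the steel keeper off the mandrel's flange, and let the pedal come up again. Then grip the mandrel by its red handle and draw it straight along its leaning bore, without binding it, until the whole gold band shows above the mouth of the bore while the red band below it stays hidden inside. Finish still gripping the mandrel, held still at that height for inspection of the gold band, and leave the other things on the mat where they are.

Things in the scene. Friction and masses are not known exactly. Their poses are not given: they have to be found in the camera images.
- bore: dark wooden block 60 x 60 x 118 mm with a through bore 21.5 mm wide, fixed in the stand, leaning 0.30 rad (17 degrees) towards the robot's side. Origin: centre of the bore's mouth, 135 mm above the mat. z: along the bore, outwards and up; y: level, away from the pedal; x: away from the robot. Stand position and yaw (up to 0.35 rad) vary. Its green base plate is 12 mm thick.
- rod: the mandrel, a loose rod 20 mm in diameter, 0.2 to 0.35 kg, 105 mm of it in the bore. Origin: on its axis, underside of its brass flange (36 mm wide, 6 mm thick), resting on the mouth at the start. z: towards its red handle (20 mm wide, 60 mm long, above the flange). Gold band 30 to 46 mm, red band 72 to 88 mm below the origin: drawn 46 to 72 mm (middle 59), gold is clear and red hidden.
- rod_grip (a point): grip point on the mandrel's axis in the red handle, 42 mm above the flange's underside and 24 mm below the handle's end
- keeper (a joint): steel fork over the mandrel's flange, 8 to 13 mm above the mouth, prongs 12.5 to 19.5 mm either side of the axis. 0 to 0.004 m: over the flange, which blocks the mandrel; above 0.025 m: clear; 0.032 m: end of its track. Slides towards the pedal (-y of the bore) and stays where pushed (friction 1.5 N): the pedal's crank pushes it to about 0.028 m and does not bring it back.
- pedal (a joint): angle of the hinged spring pedal: 0 up, 0.42 rad at its stop. The spring returns it. Pressing at the yellow line takes about 4 N at first and 12 N at the stop. The level axle points along the stand's x, 30 mm above the mat.
- pedal_pad (a point): middle of the yellow line across the pedal's black rubber tread (62 mm wide), on its top, 120 mm out from the axle: 86 mm above the mat when up (tread rising outwards by 0.42 rad), 36 mm at the stop (tread level) and 13 mm farther out. The pedal reaches 35 mm beyond it. Moves with the pedal.
- pedal_axle (a point): centre of the pedal's axle, 30 mm above the mat, beside the block, 45 mm to its -y side; the pedal reaches from here towards -y of the stand
- cup: small red lacquer cup, 48 mm wide, 40 mm high, standing on the left of the block (its +y side); origin under its centre; leave alone
- brush: brush 150 mm long with wooden handle, lying on the mat behind the pedal, beyond the stand; leave alone
- jar: jar with red cap, 52 mm wide, 65 mm high, origin under its centre; leave alone
- bowl: dark wooden bowl, 116 mm wide, 55 mm high, origin under its centre; leave alone
- bottle: blue bottle, 64 mm wide, 190 mm high, origin under its centre; leave alone
- case: red lacquer box 90 x 90 x 70 mm, origin under its centre; leave alone
- trays: stack of three black trays, 130 x 200 mm, about 35 mm high, origin under its centre; leave alone
Mind the look-alikes: they are no part of the job. What is shaped like the rod but green, pink or turquoise is not meant.

How it is judged:
By the outcome, as a careful person would: the job done as asked, in the order asked, and still so for the second after the job is handed in, while the arm keeps its last pose, push and grip.
It also fails if it takes over 51 s, if anything falls off the work surface, if the arm or the gripper's body presses on something with over 40 N, if the wrist force passes 120 N, or if a joint passes its speed limit or range.

## Working session

There is one attempt and no reset: what is moved stays moved. The work goes in short steps, Python scripts to look and compute and a tool call to move; the robot and the scene stay as the last step left them, time stands still between calls to the robot, and variables do not carry over. Pictures are saved under pics/ and viewed, about 8 in all and at most 12, crops included, and the job is handed in when it is done.

Besides the shell and the picture viewer there is one more tool, called after "Request:" as name(argument=value, ...), one argument or row to a line, values as JSON. carry_out: Moves the arm, as the interface text tells. Its arguments: {"type":"object","properties":{"plan":{"type":"array","items":{"type":"object","properties":{"x":{"type":"number"},"y":{"type":"number"},"z":{"type":"number"},"rx":{"type":"number"},"ry":{"type":"number"},"rz":{"type":"number"},"jaw":{"type":"number"}}}},"grip_force":{"type":"number"}},"required":["plan"]}

```bash
ls; mkdir -p pics; python3 - <<'E'
from plant import ctrl, imaging, look_for
import cv2,numpy as np
np.set_printoptions(precision=4,suppress=True)
for c in ["scene","side"]:
    im=imaging.capture(c); cv2.imwrite(f"pics/{c}0.png",im[:,:,::-1])
    m=imaging.camera_model(c); print(c,np.array(m["K"]).tolist(),np.array(m["T"]).round(4).tolist())
    for l in ["bore","rod","rod_grip","keeper","pedal_pad","pedal_axle","cup"]:
        print(l,[(np.round(d["pixel"],1).tolist(),round(d["conf"],2)) for d in look_for(c,l)[:3]])
print(imaging.camera_model("wrist")); print(ctrl.get_obs(), ctrl.grasp_offset)
E
```

```text
pics
scene [[497.7355615405917, 0.0, 325.86170065580376], [0.0, 497.7355615405917, 239.12899086303383], [0.0, 0.0, 1.0]] [[0.5274, 0.5966, -0.6049, 1.3776], [0.8494, -0.3862, 0.3597, -0.5143], [-0.019, -0.7036, -0.7104, 1.0754], [0.0, 0.0, 0.0, 1.0]]
bore [([340.2, 225.8], 0.86)]
rod [([260.3, 228.0], 0.94), ([241.1, 302.2], 0.71), ([333.7, 207.3], 0.56)]
rod_grip [([241.2, 301.0], 0.95), ([335.6, 206.9], 0.71), ([324.0, 199.2], 0.68)]
keeper []
pedal_pad [([308.8, 254.6], 0.81)]
pedal_axle [([325.8, 257.7], 0.86)]
cup [([373.3, 222.7], 0.8), ([310.8, 253.2], 0.4)]
side [[475.8538680843304, 0.0, 319.6048245891596], [0.0, 475.8538680843304, 252.5960103098733], [0.0, 0.0, 1.0]] [[0.9974, -0.0383, 0.0605, 0.458], [-0.0716, -0.5275, 0.8466, -1.1519], [-0.0005, -0.8487, -0.5289, 0.8392], [0.0, 0.0, 0.0, 1.0]]
bore [([312.3, 254.5], 0.7)]
rod [([245.3, 309.8], 0.95), ([334.6, 355.0], 0.78), ([253.4, 264.6], 0.54)]
rod_grip [([252.1, 262.2], 0.85), ([243.8, 305.8], 0.84), ([335.4, 350.3], 0.79)]
keeper [([318.3, 251.0], 0.69)]
pedal_pad [([322.8, 284.4], 0.89)]
pedal_axle [([318.6, 284.5], 0.72)]
cup [([321.7, 284.3], 0.36)]
{'K': array([[371.6483,   0.    , 316.6871],
       [  0.    , 371.6483, 233.9477],
       [  0.    ,   0.    ,   1.    ]]), 'T_tool_cam': array([[ 1.    ,  0.0005,  0.0009,  0.0016],
       [-0.0007,  0.9531,  0.3026, -0.0778],
       [-0.0007, -0.3026,  0.9531, -0.1428],
       [ 0.    ,  0.    ,  0.    ,  1.    ]])}
{'t': 0.8, 'qpos': array([-1.2936,  0.4909,  1.5589,  0.    ,  1.0917, -0.1056]), 'qvel': array([ 0.0015,  0.0008,  0.0004,  0.0008, -0.0012,  0.0011]), 'joint_efforts': array([ -0.0002, -61.8211, -26.1838,  -0.0002,   0.0003,   0.    ]), 'ee_pos': array([ 0.2335, -0.5798,  0.2313]), 'tool_rot': array([ 2.6034, -1.7583,  0.0002]), 'wrist_force': array([-0.7103,  0.3931,  0.295 ]), 'moment': array([0.017 , 0.0436, 0.0085]), 'grip_width': 0.0855398940718385} 0.0187
```

```bash
python3 - <<'E'
import cv2,numpy as np
a=cv2.imread("pics/scene0.png");b=cv2.imread("pics/side0.png")
cv2.imwrite("pics/c1.png",np.vstack([cv2.resize(a[150:310,210:410],(750,600))[:300*2]][:1]))
cv2.imwrite("pics/c2.png",cv2.resize(b[190:390,210:460],(750,600)))
E
```

```text
(no output)
```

View pics/c1.png

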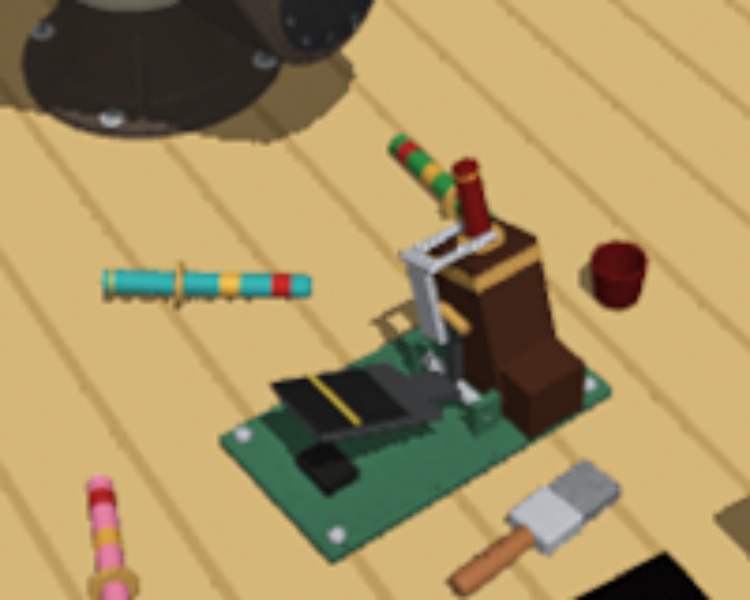

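View pics/c2.png

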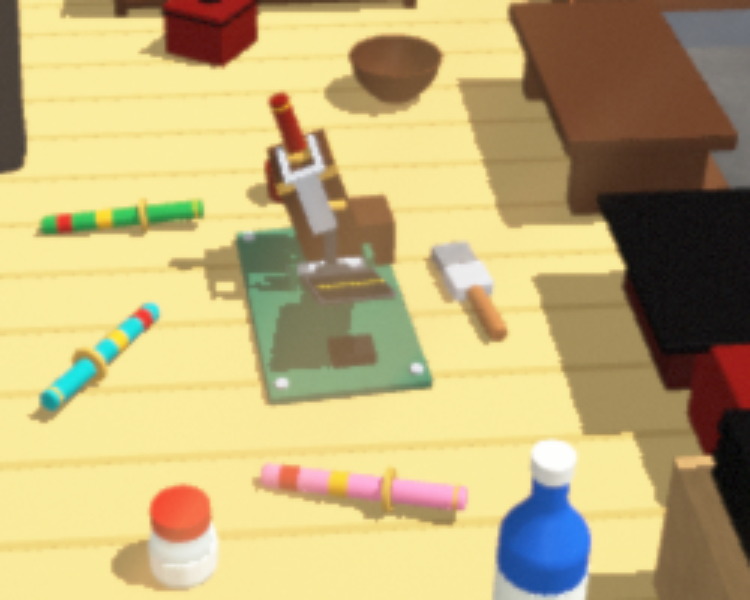

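View pics/scene0.png

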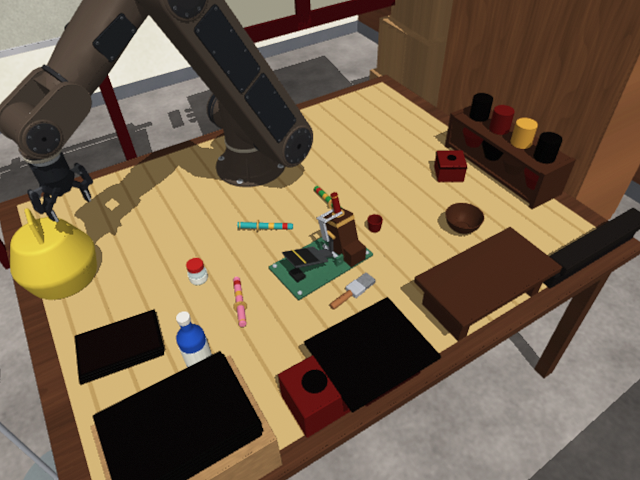

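```bash
cat > h.py <<'E'
import numpy as np, cv2
from plant import ctrl, imaging, look_for
from scipy.spatial.transform import Rotation as R
from scipy.optimize import least_squares
np.set_printoptions(precision=4,suppress=True)
def proj(c,P):
    m=imaging.camera_model(c);K=np.array(m["K"]);T=np.array(m["T"])
    p=(np.atleast_2d(P)-T[:3,3])@T[:3,:3]
    return (p/p[:,2:])[:,:2]*K[0,0]+K[:2,2]
E
cat > fit.py <<'E'
from h import *
obs={"scene":[(334.5,194),(299.3,256.4),(292.7,250),(306,263.1)],"side":[(303,223.7),(326.7,284.7),(316.3,286),(338.3,283.7)]}
def pts(p):
    ox,oy,yaw,dx,dy=p; Z=R.from_euler('z',yaw); O=np.array([ox,oy,.135])
    top=O+Z.apply([-.066*np.sin(.3),0,.066*np.cos(.3)])
    pad=np.array([ox,oy,.086])+Z.apply([dx,dy,0]); e=Z.apply([.031,0,0])
    return np.array([top,pad,pad-e,pad+e])
f=lambda p:np.concatenate([(proj(c,pts(p))-obs[c]).ravel() for c in obs])
r=least_squares(f,[.6,0,0,0,-.15]); print(r.x,f(r.x).round(1)); print(pts(r.x))
for i in range(2):
    g=lambda q:np.concatenate([proj(c,q)[0]-obs[c][i] for c in obs]); s=least_squares(g,[.6,0,.1]);print(s.x,s.fun)
E
python3 fit.py
```

```text
[ 0.5157  0.0412  0.1058  0.0208 -0.1538] [-0.6  0.2 -0.2  0.3 -0.2  0.2 -0.2  0.2  0.1 -1.3  0.4 -0.4 -0.5 -0.5
 -0.  -0.6]
[[ 0.4963  0.0392  0.1981]
 [ 0.5526 -0.1095  0.086 ]
 [ 0.5218 -0.1128  0.086 ]
 [ 0.5834 -0.1062  0.086 ]]
[0.4949 0.0417 0.1945] [-0.0571  0.6389 -0.3488 -0.5708]
[ 0.5514 -0.1083  0.0846] [-0.0327  0.2116 -0.1222 -0.1751]
```

Request:
carry_out(
  plan=[
    {"z": -10,"rz": 5.3,"jaw": 0},
    {"z": -10,"rz": 5.3,"jaw": 0},
    {"z": -5,"rz": 5.3,"jaw": 0},
    {"x": -20,"y": -17},
    {"x": -28,"y": -24},
    {"x": -28,"y": -24},
    {"x": -28,"y": -24},
    {"x": -28,"y": -24},
  ],
  grip_force=40,
)

```text
invalid input
```

Request:
carry_out(
  plan=[
    {"x": -28,"y": -24},
    {"x": -28,"y": -24},
    {"x": -28,"y": -24},
    {"x": -28,"y": -24},
    {"x": -28,"y": -24},
    {"x": -28,"y": -24},
    {"x": -28,"y": -24},
    {"x": -28,"y": -24},
  ],
)

```text
invalid input
```

Request:
carry_out(
  plan=[
    {"x": 0,"y": 0,"z": -10,"rx": 0,"ry": 0,"rz": 5.3,"jaw": 0},
    {"x": 0,"y": 0,"z": -10,"rx": 0,"ry": 0,"rz": 5.3,"jaw": 0},
    {"x": 0,"y": 0,"z": -5,"rx": 0,"ry": 0,"rz": 5.3,"jaw": 0},
    {"x": -20,"y": -17,"z": 0,"rx": 0,"ry": 0,"rz": 0,"jaw": 0},
    {"x": -28,"y": -24,"z": 0,"rx": 0,"ry": 0,"rz": 0,"jaw": 0},
    {"x": -28,"y": -24,"z": 0,"rx": 0,"ry": 0,"rz": 0,"jaw": 0},
    {"x": -28,"y": -24,"z": 0,"rx": 0,"ry": 0,"rz": 0,"jaw": 0},
    {"x": -28,"y": -24,"z": 0,"rx": 0,"ry": 0,"rz": 0,"jaw": 0},
  ],
  grip_force=40,
)

```text
t: 1.47
ee_pos: [0.3325, -0.4352, 0.2564]
tool_rot: [2.335, -2.102, 0.0]
wrist_force: [0.4, -0.1, 0.5]
grip_width: -0.0003
```

Request:
carry_out(
  plan=[
    {"x": -28,"y": -24,"z": 0,"rx": 0,"ry": 0,"rz": 0,"jaw": 0},
    {"x": -28,"y": -24,"z": 0,"rx": 0,"ry": 0,"rz": 0,"jaw": 0},
    {"x": -28,"y": -24,"z": 0,"rx": 0,"ry": 0,"rz": 0,"jaw": 0},
    {"x": -28,"y": -24,"z": 0,"rx": 0,"ry": 0,"rz": 0,"jaw": 0},
    {"x": -28,"y": -24,"z": 0,"rx": 0,"ry": 0,"rz": 0,"jaw": 0},
    {"x": -28,"y": -24,"z": 0,"rx": 0,"ry": 0,"rz": 0,"jaw": 0},
    {"x": -28,"y": -24,"z": 0,"rx": 0,"ry": 0,"rz": 0,"jaw": 0},
    {"x": -28,"y": -24,"z": 0,"rx": 0,"ry": 0,"rz": 0,"jaw": 0},
  ],
)

```text
t: 2.13
ee_pos: [0.5001, -0.192, 0.2565]
tool_rot: [-2.335, 2.101, -0.001]
wrist_force: [0.1, -0.7, 0.6]
grip_width: 0.0001
```

Request:
carry_out(
  plan=[
    {"x": -28,"y": -24,"z": 0,"rx": 0,"ry": 0,"rz": 0,"jaw": 0},
    {"x": -28,"y": -24,"z": 0,"rx": 0,"ry": 0,"rz": 0,"jaw": 0},
    {"x": -13,"y": -12,"z": 0,"rx": 0,"ry": 0,"rz": 0,"jaw": 0},
    {"x": 0,"y": 0,"z": 0,"rx": 0,"ry": 0,"rz": 0,"jaw": 0},
    {"x": 0,"y": 0,"z": 0,"rx": 0,"ry": 0,"rz": 0,"jaw": 0},
  ],
)

```text
t: 2.55
ee_pos: [0.5519, -0.118, 0.2561]
tool_rot: [2.337, -2.099, -0.0]
wrist_force: [-0.3, -0.4, -0.4]
grip_width: -0.0
```

```bash
python3 - <<'E'
from h import *
for c in ["scene","side"]:
    im=imaging.capture(c); cv2.imwrite(f"pics/{c}1.png",im[:,:,::-1])
a=cv2.imread("pics/scene1.png")[140:300,250:410];b=cv2.imread("pics/side1.png")[180:340,240:400]
cv2.imwrite("pics/c3.png",cv2.resize(np.hstack([a,b]),(800,400),interpolation=cv2.INTER_CUBIC))
o=ctrl.get_obs();print(o["t"],o["ee_pos"],o["qpos"],o["wrist_force"])
E
```

```text
2.65 [ 0.5513 -0.1193  0.2563] [-0.3301  0.3792  1.6784 -0.0003  1.0842  1.1359] [ 0.1485 -0.4164 -0.5304]
```

View pics/c3.png

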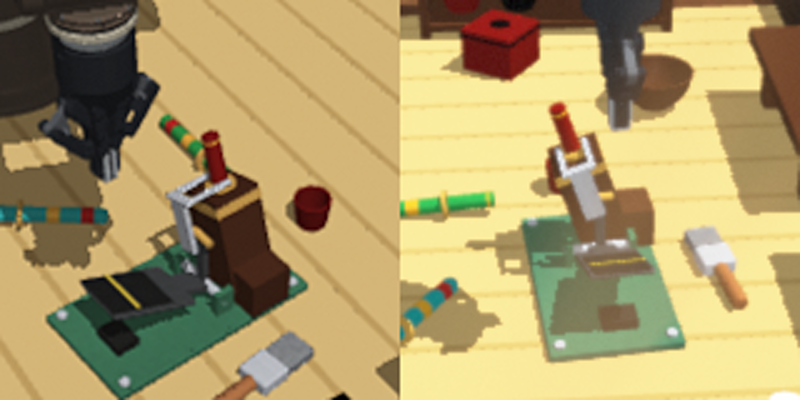

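Request:
carry_out(
  plan=[
    {"x": 0,"y": 0,"z": 20,"rx": 0,"ry": 0,"rz": 0,"jaw": 0},
    {"x": 0,"y": 0,"z": 38,"rx": 0,"ry": 0,"rz": 0,"jaw": 0},
    {"x": 0,"y": 0,"z": 38,"rx": 0,"ry": 0,"rz": 0,"jaw": 0},
    {"x": 0,"y": 0,"z": 38,"rx": 0,"ry": 0,"rz": 0,"jaw": 0},
    {"x": 0,"y": 0,"z": 15,"rx": 0,"ry": 0,"rz": 0,"jaw": 0},
    {"x": 0,"y": 0,"z": 10,"rx": 0,"ry": 0,"rz": 0,"jaw": 0},
    {"x": 0,"y": 0,"z": 10,"rx": 0,"ry": 0,"rz": 0,"jaw": 0},
    {"x": 0,"y": 0,"z": 10,"rx": 0,"ry": 0,"rz": 0,"jaw": 0},
  ],
)

```text
t: 3.32
ee_pos: [0.5523, -0.1198, 0.0778]
tool_rot: [-2.334, 2.102, -0.004]
wrist_force: [-0.3, -1.9, 6.4]
grip_width: -0.0003
```

Request:
carry_out(
  plan=[
    {"x": 0,"y": 0,"z": 10,"rx": 0,"ry": 0,"rz": 0,"jaw": 0},
    {"x": 0,"y": 0,"z": 10,"rx": 0,"ry": 0,"rz": 0,"jaw": 0},
    {"x": 0,"y": 0,"z": 8,"rx": 0,"ry": 0,"rz": 0,"jaw": 0},
    {"x": 0,"y": 0,"z": 5,"rx": 0,"ry": 0,"rz": 0,"jaw": 0},
    {"x": 0,"y": 0,"z": 0,"rx": 0,"ry": 0,"rz": 0,"jaw": 0},
  ],
)

```text
t: 3.73
ee_pos: [0.553, -0.1198, 0.045]
tool_rot: [-2.334, 2.101, -0.006]
wrist_force: [0.2, -1.7, 7.6]
grip_width: 0.0004
```

Continue gently to the stop.

Request:
carry_out(
  plan=[
    {"x": 0,"y": 0,"z": 4,"rx": 0,"ry": 0,"rz": 0,"jaw": 0},
    {"x": 0,"y": 0,"z": 2,"rx": 0,"ry": 0,"rz": 0,"jaw": 0},
    {"x": 0,"y": 0,"z": 2,"rx": 0,"ry": 0,"rz": 0,"jaw": 0},
    {"x": 0,"y": 0,"z": 0,"rx": 0,"ry": 0,"rz": 0,"jaw": 0},
  ],
)

```text
t: 4.07
ee_pos: [0.5531, -0.1203, 0.0378]
tool_rot: [-2.334, 2.101, -0.007]
wrist_force: [-1.0, -7.7, 9.4]
grip_width: -0.0002
```

Request:
carry_out(
  plan=[
    {"x": 0,"y": 0,"z": 1.5,"rx": 0,"ry": 0,"rz": 0,"jaw": 0},
    {"x": 0,"y": 0,"z": 1,"rx": 0,"ry": 0,"rz": 0,"jaw": 0},
    {"x": 0,"y": 0,"z": 0,"rx": 0,"ry": 0,"rz": 0,"jaw": 0},
  ],
)

```text
t: 4.32
ee_pos: [0.5531, -0.1203, 0.0355]
tool_rot: [-2.334, 2.101, -0.008]
wrist_force: [-1.6, -6.8, 9.7]
grip_width: 0.0001
```

```bash
python3 - <<'E'
from h import *
for c in ["scene","side"]:
    im=imaging.capture(c); cv2.imwrite(f"pics/{c}2.png",im[:,:,::-1])
a=cv2.imread("pics/scene2.png")[160:290,270:400];b=cv2.imread("pics/side2.png")[190:320,250:380]
cv2.imwrite("pics/c4.png",cv2.resize(np.hstack([a,b]),(800,400),interpolation=cv2.INTER_CUBIC))
o=ctrl.get_obs();print(o["t"],o["ee_pos"],o["wrist_force"])
E
```

```text
4.4167 [ 0.5531 -0.1203  0.0356] [-2.1575 -5.7758  9.958 ]
```

View pics/c4.png

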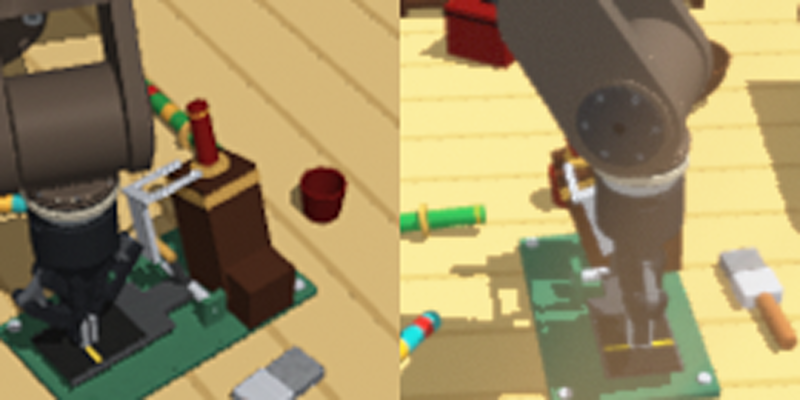

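Request:
carry_out(
  plan=[
    {"x": 0,"y": 0,"z": 1.5,"rx": 0,"ry": 0,"rz": 0,"jaw": 0},
    {"x": 0,"y": 0,"z": 0,"rx": 0,"ry": 0,"rz": 0,"jaw": 0},
  ],
)

```text
t: 4.58
ee_pos: [0.5532, -0.1203, 0.0348]
tool_rot: [-2.334, 2.101, -0.008]
wrist_force: [-4.8, -6.7, 20.9]
grip_width: -0.0001
```

Request:
carry_out(
  plan=[
    {"x": 0,"y": 0,"z": 1.5,"rx": 0,"ry": 0,"rz": 0,"jaw": 0},
    {"x": 0,"y": 0,"z": 0,"rx": 0,"ry": 0,"rz": 0,"jaw": 0},
  ],
)

```text
t: 4.75
ee_pos: [0.5533, -0.1204, 0.0343]
tool_rot: [-2.334, 2.101, -0.009]
wrist_force: [-8.3, -5.5, 34.3]
grip_width: 0.0002
```

Request:
carry_out(
  plan=[
    {"x": 0,"y": 0,"z": -4,"rx": 0,"ry": 0,"rz": 0,"jaw": 0},
    {"x": 0,"y": 0,"z": -10,"rx": 0,"ry": 0,"rz": 0,"jaw": 0},
    {"x": 0,"y": 0,"z": -12,"rx": 0,"ry": 0,"rz": 0,"jaw": 0},
    {"x": 0,"y": 0,"z": -12,"rx": 0,"ry": 0,"rz": 0,"jaw": 0},
    {"x": 0,"y": 0,"z": -15,"rx": 0,"ry": 0,"rz": 0,"jaw": 0},
    {"x": 0,"y": 0,"z": -25,"rx": 0,"ry": 0,"rz": 0,"jaw": 0},
    {"x": 0,"y": 0,"z": -35,"rx": 0,"ry": 0,"rz": 0,"jaw": 0},
    {"x": 0,"y": 0,"z": -35,"rx": 0,"ry": 0,"rz": 0,"jaw": 0},
  ],
)

```text
t: 5.42
ee_pos: [0.5516, -0.1189, 0.1805]
tool_rot: [-2.335, 2.102, -0.0]
wrist_force: [-0.1, -0.5, 0.8]
grip_width: -0.0001
```

Request:
carry_out(
  plan=[
    {"x": 0,"y": 0,"z": -38,"rx": 0,"ry": 0,"rz": 0,"jaw": 60},
    {"x": 0,"y": 0,"z": -38,"rx": 0,"ry": 0,"rz": 0,"jaw": 60},
    {"x": 0,"y": 0,"z": -10,"rx": 0,"ry": 0,"rz": 0,"jaw": 60},
    {"x": 0,"y": 0,"z": 0,"rx": 0,"ry": 0,"rz": 0,"jaw": 60},
  ],
)

```text
t: 5.75
ee_pos: [0.5528, -0.1193, 0.2688]
tool_rot: [-2.333, 2.1, -0.011]
wrist_force: [0.1, -0.6, 0.0]
grip_width: 0.0481
```

```bash
python3 - <<'E'
from h import *
for c in ["scene","side"]:
    im=imaging.capture(c); cv2.imwrite(f"pics/{c}3.png",im[:,:,::-1])
a=cv2.imread("pics/scene3.png")[170:270,290:390];b=cv2.imread("pics/side3.png")[210:310,260:360]
cv2.imwrite("pics/c5.png",cv2.resize(np.hstack([a,b]),(800,400),interpolation=cv2.INTER_CUBIC))
o=ctrl.get_obs();print(o["t"],o["ee_pos"],o["tool_rot"],o["wrist_force"])
E
```

```text
5.85 [ 0.5515 -0.1188  0.2648] [-2.3348  2.1015 -0.0013] [-0.6389  0.5803 -0.6303]
```

View pics/c5.png

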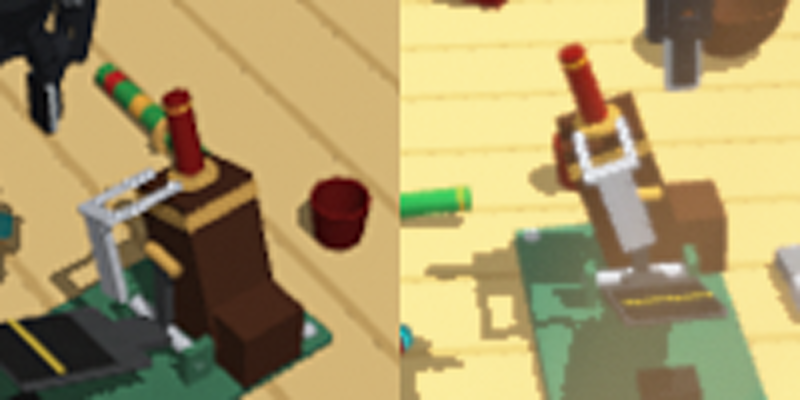

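```bash
python3 - <<'E'
from h import *
O=np.array([.5157,.0412,.135]);Q=R.from_euler('z',.1058)*R.from_euler('y',-.3)
for c in ["scene","side"]:
    print(c,"flange3mm",proj(c,O+Q.apply([0,0,.003])),"top",proj(c,O+Q.apply([0,0,.066])))
    for s in (0,.028,.032): print(s,proj(c,O+Q.apply([0,-.035-s,.013])))
G=O+Q.apply([0,0,.042]);print("grip",G,"axis",Q.apply([0,0,1]),"held",G+Q.apply([0,0,.059]))
o=ctrl.get_obs();r=R.from_rotvec(o["tool_rot"]);print(r.as_matrix())
E
```

```text
scene flange3mm [[338.2426 214.159 ]] top [[333.9189 194.239 ]]
0 [[327.6484 216.4491]]
0.028 [[319.5559 220.8455]]
0.032 [[318.3883 221.4798]]
side flange3mm [[309.865  240.1457]] top [[303.144  222.4331]]
0 [[310.7649 243.4872]]
0.028 [[312.3821 248.5556]]
0.032 [[312.6178 249.2943]]
grip [0.5034 0.0399 0.1751] axis [-0.2939 -0.0312  0.9553] held [0.486  0.038  0.2315]
[[ 0.1049 -0.9945  0.0008]
 [-0.9945 -0.1049 -0.0003]
 [ 0.0004 -0.0008 -1.    ]]
```

Request:
carry_out(
  plan=[
    {"x": -20,"y": 4,"z": 0,"rx": 0,"ry": 0,"rz": 0,"jaw": 60},
    {"x": -33,"y": 6,"z": 0,"rx": 0,"ry": 0,"rz": 0,"jaw": 60},
    {"x": -33,"y": 6,"z": 0,"rx": 0,"ry": 0,"rz": 0,"jaw": 60},
    {"x": -33,"y": 7,"z": 0,"rx": 0,"ry": 0,"rz": 0,"jaw": 60},
    {"x": -33,"y": 7,"z": 0,"rx": 0,"ry": 0,"rz": 0,"jaw": 60},
    {"x": -11,"y": 2,"z": 0,"rx": 0,"ry": 0,"rz": 0,"jaw": 60},
    {"x": 0,"y": 0,"z": 0,"rx": 0,"ry": 0,"rz": 0,"jaw": 60},
  ],
)

```text
t: 6.43
ee_pos: [0.5017, 0.0419, 0.2636]
tool_rot: [2.337, -2.097, -0.003]
wrist_force: [0.2, -0.2, 0.6]
grip_width: 0.06
```

```bash
python3 - <<'E'
from h import *
o=ctrl.get_obs();im=imaging.capture("wrist"); cv2.imwrite("pics/w1.png",im[:,:,::-1])
r=R.from_rotvec(o["tool_rot"]);m=imaging.camera_model("wrist");T=np.array(m["T_tool_cam"]);K=np.array(m["K"])
O=np.array([.5157,.0412,.135]);Q=R.from_euler('z',.1058)*R.from_euler('y',-.3)
for z in (0,.006,.042,.066):
    p=r.inv().apply(O+Q.apply([0,0,z])-o["ee_pos"]); p=T[:3,:3].T@(p-T[:3,3])
    th=np.arctan2(np.hypot(*p[:2]),p[2]); print(z,K[:2,2]+p[:2]/np.hypot(*p[:2])*th*K[0,0])
print(o["t"],o["ee_pos"],o["qpos"],o["grip_width"])
E
```

```text
0 [317.4858 205.9358]
0.006 [317.494  210.0827]
0.042 [317.5485 238.5869]
0.066 [317.5903 261.7395]
6.4333 [0.5017 0.0419 0.2636] [-0.048   0.2836  1.8062  0.0001  1.0541  1.4147] 0.0600135296420348
```

View pics/w1.png

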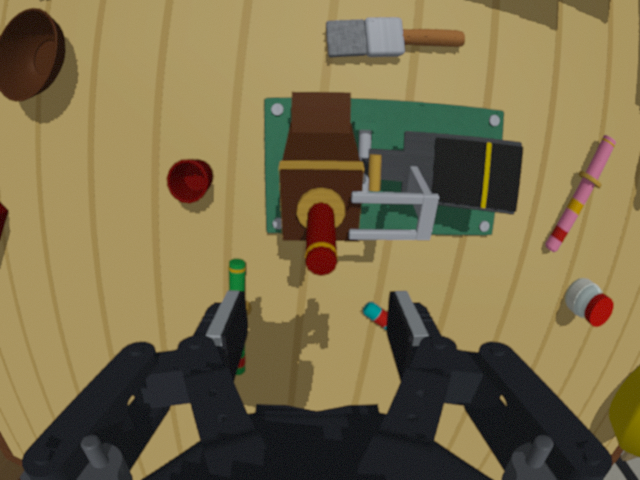

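Request:
carry_out(
  plan=[
    {"x": 2,"y": 0,"z": 15,"rx": 0,"ry": 0,"rz": 0,"jaw": 60},
    {"x": 0,"y": 0,"z": 30,"rx": 0,"ry": 0,"rz": 0,"jaw": 60},
    {"x": 0,"y": 0,"z": 30,"rx": 0,"ry": 0,"rz": 0,"jaw": 60},
    {"x": 0,"y": 0,"z": 20,"rx": 0,"ry": 0,"rz": 0,"jaw": 60},
    {"x": 0,"y": 0,"z": 10,"rx": 0,"ry": 0,"rz": 0,"jaw": 60},
    {"x": 0,"y": 0,"z": 0,"rx": 0,"ry": 0,"rz": 0,"jaw": 40},
    {"x": 0,"y": 0,"z": 0,"rx": 0,"ry": 0,"rz": 0,"jaw": 30},
  ],
)

```text
t: 7.07
ee_pos: [0.5035, 0.0373, 0.1597]
tool_rot: [2.334, -2.102, -0.001]
wrist_force: [0.2, 0.4, 0.6]
grip_width: 0.0366
```

```bash
python3 - <<'E'
from h import *
o=ctrl.get_obs();im=imaging.capture("wrist"); im2=imaging.capture("side")
cv2.imwrite("pics/w2.png",cv2.resize(np.hstack([im[170:370,220:420],im2[150:350,220:420]]),(800,400),interpolation=cv2.INTER_CUBIC)[:,:,::-1])
print(o["t"],o["ee_pos"],o["tool_rot"],o["wrist_force"],o["grip_width"])
E
```

```text
7.0667 [0.5035 0.0373 0.1597] [ 2.334  -2.1021 -0.0006] [0.2009 0.4143 0.6364] 0.03662126357253882
```

View pics/w2.png

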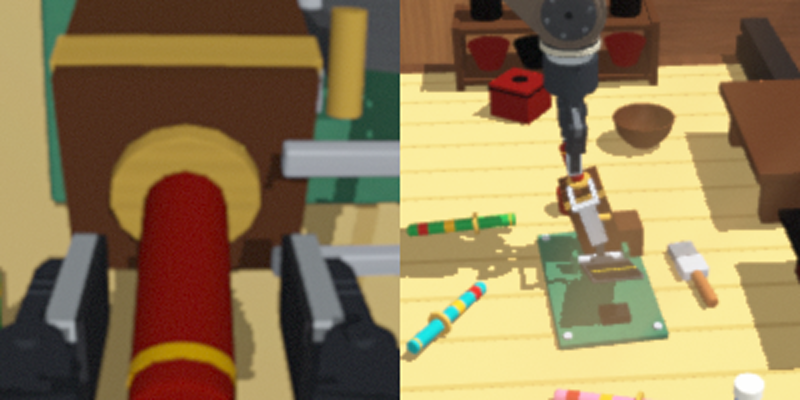

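Request:
carry_out(
  plan=[
    {"x": -1,"y": 0,"z": 0,"rx": 0,"ry": 0,"rz": 0,"jaw": 25},
    {"x": 0,"y": 0,"z": 0,"rx": 0,"ry": 0,"rz": 0,"jaw": 15},
    {"x": 0,"y": 0,"z": 0,"rx": 0,"ry": 0,"rz": 0,"jaw": 10},
    {"x": 0,"y": 0,"z": 0,"rx": 0,"ry": 0,"rz": 0,"jaw": 10},
    {"x": 0,"y": 0,"z": 0,"rx": 0,"ry": 0,"rz": 0,"jaw": 10},
    {"x": 0,"y": 0,"z": 0,"rx": 0,"ry": 0,"rz": 0,"jaw": 10},
  ],
  grip_force=50,
)

```text
t: 7.67
ee_pos: [0.5034, 0.0391, 0.1609]
tool_rot: [-2.335, 2.1, -0.003]
wrist_force: [-1.5, 1.0, 7.3]
grip_width: 0.019
```

Request:
carry_out(
  plan=[
    {"x": 0,"y": 0.6,"z": -1.9,"rx": 0,"ry": 0,"rz": 0,"jaw": 10},
    {"x": 0,"y": 0.6,"z": -1.9,"rx": 0,"ry": 0,"rz": 0,"jaw": 10},
    {"x": 0,"y": 0.6,"z": -1.9,"rx": 0,"ry": 0,"rz": 0,"jaw": 10},
    {"x": 0,"y": 0.6,"z": -1.9,"rx": 0,"ry": 0,"rz": 0,"jaw": 10},
    {"x": 0,"y": 0,"z": 0,"rx": 0,"ry": 0,"rz": 0,"jaw": 10},
  ],
)

```text
t: 8.08
ee_pos: [0.5006, 0.0387, 0.1678]
tool_rot: [-2.335, 2.101, -0.001]
wrist_force: [0.2, -0.7, -1.7]
grip_width: 0.019
```

Request:
carry_out(
  plan=[
    {"x": 0,"y": 0.9,"z": -3,"rx": 0,"ry": 0,"rz": 0,"jaw": 10},
    {"x": 0,"y": 0.9,"z": -3,"rx": 0,"ry": 0,"rz": 0,"jaw": 10},
    {"x": 0,"y": 1,"z": -3,"rx": 0,"ry": 0,"rz": 0,"jaw": 10},
    {"x": 0,"y": 0.9,"z": -3,"rx": 0,"ry": 0,"rz": 0,"jaw": 10},
    {"x": 0,"y": 0.9,"z": -3,"rx": 0,"ry": 0,"rz": 0,"jaw": 10},
    {"x": 0,"y": 1,"z": -3,"rx": 0,"ry": 0,"rz": 0,"jaw": 10},
    {"x": 0,"y": 0.9,"z": -3,"rx": 0,"ry": 0,"rz": 0,"jaw": 10},
    {"x": 0,"y": 0.9,"z": -3,"rx": 0,"ry": 0,"rz": 0,"jaw": 10},
  ],
)

```text
t: 8.75
ee_pos: [0.4931, 0.0379, 0.1917]
tool_rot: [2.335, -2.101, 0.0]
wrist_force: [1.6, 0.3, -2.1]
grip_width: 0.0189
```

Request:
carry_out(
  plan=[
    {"x": 0,"y": 1,"z": -3.1,"rx": 0,"ry": 0,"rz": 0,"jaw": 10},
    {"x": 0,"y": 1,"z": -3.1,"rx": 0,"ry": 0,"rz": 0,"jaw": 10},
    {"x": 0,"y": 0.9,"z": -3.1,"rx": 0,"ry": 0,"rz": 0,"jaw": 10},
    {"x": 0,"y": 1,"z": -3.1,"rx": 0,"ry": 0,"rz": 0,"jaw": 10},
    {"x": 0,"y": 1,"z": -3.1,"rx": 0,"ry": 0,"rz": 0,"jaw": 10},
    {"x": 0,"y": 0.9,"z": -3.1,"rx": 0,"ry": 0,"rz": 0,"jaw": 10},
    {"x": 0,"y": 1,"z": -3.1,"rx": 0,"ry": 0,"rz": 0,"jaw": 10},
    {"x": 0,"y": 0.9,"z": -3.1,"rx": 0,"ry": 0,"rz": 0,"jaw": 10},
  ],
)

```text
t: 9.42
ee_pos: [0.4854, 0.0371, 0.2165]
tool_rot: [2.335, -2.101, 0.0]
wrist_force: [1.6, -0.8, -2.0]
grip_width: 0.0192
```

Request:
carry_out(
  plan=[
    {"x": 0,"y": 0,"z": 0,"rx": 0,"ry": 0,"rz": 0,"jaw": 10},
    {"x": 0,"y": 0,"z": 0,"rx": 0,"ry": 0,"rz": 0,"jaw": 10},
    {"x": 0,"y": 0,"z": 0,"rx": 0,"ry": 0,"rz": 0,"jaw": 10},
  ],
)

```text
t: 9.67
ee_pos: [0.4855, 0.0371, 0.2162]
tool_rot: [-2.335, 2.101, -0.0]
wrist_force: [1.0, 0.6, -1.6]
grip_width: 0.0189
```

```bash
python3 - <<'E'
from h import *
o=ctrl.get_obs();im=imaging.capture("wrist"); im2=imaging.capture("side"); im3=imaging.capture("scene")
cv2.imwrite("pics/w3.png",cv2.resize(np.hstack([im[100:300,220:420],im2[200:280,270:350].repeat(2,0).repeat(2,1)[:160].__class__ and cv2.resize(im2[190:270,270:350],(200,200)),cv2.resize(im3[160:240,300:380],(200,200))]),(800,267),interpolation=cv2.INTER_CUBIC)[:,:,::-1])
print(o["t"],o["ee_pos"],o["wrist_force"],o["grip_width"])
E
```

```text
9.6667 [0.4855 0.0371 0.2162] [ 1.0153  0.5538 -1.5644] 0.018932690093012686
```

View pics/w3.png

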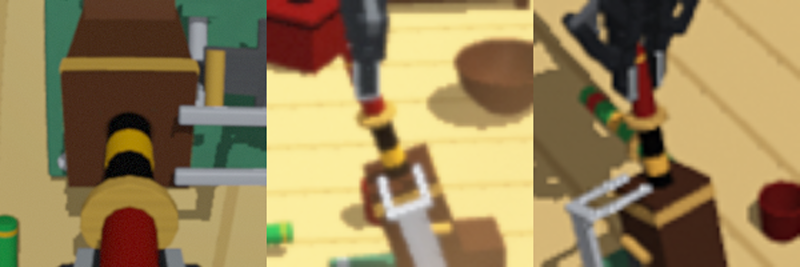

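```bash
python3 -c "
from plant import ctrl;print(ctrl.finish_job())"
```

```text
the job is handed in; nothing more can be done
None
```

The job is done and handed in at about 9.7 s on the robot's clock, well under the 51 s limit.

- **Pedal and keeper:** I pressed the pedal to its stop, seen as the contact force climbing to about 34 N at 34 mm height, then released it. The pictures show the pedal back up and the keeper clear of the flange.
- **Mandrel:** I gripped it by the red handle at 50 N and drew it about 59 mm along the leaning bore. The wrist force stayed near 2 N throughout, so it did not bind.
- **Last check:** The pictures show the whole gold band above the mouth, with black rod below it and no red band showing. The mandrel was held still with the jaws closed to 19 mm and about 2 N on the wrist.
- **Other things on the mat:** The arm touched none of them on purpose, and those in the last close-up pictures looked in place. I did not check the whole mat at the end.
- **Disagreement:** The wrist camera put the handle about 2 mm to the side of my first estimate from the fixed cameras. A closer look brought that back by 1 mm before I gripped.

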